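Open the child-resistant vitamin tub on the breakfast ledge

ROBOT

A 6-joint arm with a two-finger parallel gripper is mounted at the origin on the work surface. World frame = base frame: x ahead of the robot, y to its left, z up, the work surface at z = 0. Lengths are in mm, angles in rad, forces in N, time in s.
With the tool pointing down it reaches from about 400 to 825 mm from the base axis. Payload 7 kg.
Tool frame: the origin (TCP) lies on the centre line of the jaws, within the pads' length; the fingertips stand env.tip_reach ahead of it and the grasp point (between the pads) lies 5 mm behind it (env.tip_reach is the distance from the TCP to the fingertips, in mm); z points along the fingers, y is the line along which they close (so a half turn about z gives the same grasp; the last joint's range is limited). The gripper opens to 88 mm and grips with 3 to 60 N. Pads are 19 mm wide; open, the fingers measure 130 mm over their backs; the gripper's body (78 mm by 193 mm) begins 47 mm behind the grasp point.
Start: joints at [-0.873, 0.359, 0.012, 0, -1.224, -0.288], TCP at [268.909, -619.099, 240.561] pointing down, gripper open.
Joint ranges: [-3.07, 3.07], [-1.43, 2.12], [-1.02, 1.25], [-3.03, 1.67], [-3.05, -0], [-3.03, 3.03]. Speed limits (rad/s): [2.39, 2.39, 3.01, 3.14, 3.14, 3.14].

INTERFACE

Orientations are given as a unit quaternion [x, y, z, w].
In Python, from plant import env gives the robot as it stands.
- The arm moves only by the tool apply_moves, never from a script. Its argument "increments" is a list of rows, each a list of 2 entries, a list of its own where there are three numbers: the shift along the tool's x, y, z normalised to -1 to 1, where 1 is 25 mm, then the turn, a rotation vector about the tool's x, y, z normalised to -1 to 1, where 1 is 0.1 rad. A call has 1 to 10 rows; each row shifts and turns the commanded pose from where the row before left it, along the tool's axes as they then stand; what a row does not reach is not made up. A row lasts 1/12 s, in which the tool goes at most 41.7 mm and 7.16 degrees, less where a joint would pass 70% of its speed; a pose out of reach is approached as far as the arm can. A call with a number of a shift or a turn outside -1 to 1 is refused whole. A call with a gripper value outside its range is refused whole. "jaw" is the finger opening in mm, from 0 to 87.6, set as the call begins (left out, the last holds). The fingers move at their own pace and stop on an object; "newtons" is the grip in N (left out, the last holds). Time passes only in rows, so rows that do not move let the fingers close. It gives the time, the measured TCP pose, the force, the opening and the grip force at its end, in the units of the state.
- env.get_state(): the state, without advancing time (a new reading comes with each control period).
- env.read_camera(name): name is "scene" or "top" or "wrist"; returns a dict with "img" (400x640x3 uint8, red, green, blue), "range_z" (400x640 float32, mm along the optical axis (not along the pixel's ray), 0 where there is no reading), "vertical_fov" (degrees; the focal length in pixels is half the picture's height over the tangent of half this angle, whatever the lens; pixels are square), "cx", "cy" (the principal point, pixels), "origin" and "rotation" of the camera in the world. Camera axes: x right, y up, looking along -z (the intrinsics and any distortion apply to the point x, -y, -z); pixel columns grow to the right and rows downward; lengths in mm; the calibration is good to about 2 mm. The wrist camera is an equidistant fisheye: a pixel r from the principal point sees the ray r / f radians off the axis. A picture is of the moment at which its call begins.
- env.sign_off(): hands the job in; it is judged then, once.
Trained networks look in a picture, given as the dict that the camera call returned (one of the last four; its "shot" number tells which), for a name from the list of things; names that differ only in an ending like _2 or _b are one class to them, and where a whole thing is asked for, a point or a joint stands for the part that bears it (a point fixed in the world has none). Each returns a list of dicts, best first, with "confidence" (0 to 1); they miss things now and then, are a little off and sometimes report something else, mostly with a low value. They report only what shows in the picture. A call takes as long as a camera call. They do not tell look-alikes from the thing itself.
- env.find_in(thing, picture): "xyz" ([x, y, z] in mm, in the coordinates of the camera as it stood for that picture, good to about 4 mm: the middle of the surface that is visible of it).
- env.spot_point(thing, picture): "xyz" ([x, y, z] in mm, in the coordinates of the camera as it stood for that picture, good to about 4 mm: a listed point, or the origin of a listed thing).
The state is a dict: "time": time; "joint_positions": joint angles; "joint_vel": joint speeds; "joint_efforts": joint torques, N m; "tcp_pos": TCP position; "tcp_rot": TCP orientation; "wrist_force": force on the tool from outside, world axes, zero at the start; "moment": the same for the moment, N m; "opening": finger opening in mm; "grip_force": force on a finger pad.
Only numpy, scipy, OpenCV 4.12 (cv2) and the standard library are available. Lean on these libraries where they do the work, as an engineer would, in place of code of your own. Each camera call takes 0.05 s, during which the arm holds its last target. There are 200 camera calls.

TASK

Push the square vitamin tub fully home into the steel bracket on the ledge so that it cannot twist. Then open its child-resistant cap: press it hard down and, while it is down, turn it anticlockwise until it comes free and pops up; lift it off and set it gently, rib upwards, in the middle of the cream plate. Leave the tub in the bracket and do not disturb the other breakfast things.

Things in the scene. Friction and masses are not known exactly. Their poses are not given: they have to be found in the camera images.
- bracket: Fixed U-shaped stainless steel bracket on the ledge, open to its own -x (towards the robot); position, yaw and side vary. Walls 30 mm high, 6 mm thick. Origin: on the ledge (z 0) where the middle of the tub's underside lies when fully home; x into the bracket, y left. Inner face of the back wall at x +56 mm, of the side walls at y +-59 mm (4 mm clearance each side) from x -10 mm on.
- mouth (a point): Middle of the bracket's mouth on the ledge, 52 mm in front of the bracket's origin. From here the flared ends of the side walls lead in: 74 mm either side of the middle here, narrowing to 59 mm at 10 mm in front of the bracket's origin. The tub can jam there if pushed hard while off the middle line.
- tub: Loose squat white plastic tub, 0.3 to 0.6 kg, standing upright 80 to 110 mm short of home before the bracket's mouth, within 5 mm of its middle line and 5 degrees of square. Square body 110 x 110 mm, 50 mm high, upright sides. Origin: middle of the underside; x the way it goes in, z up. It slides without tipping when pushed on its near side at about 40 mm height.
- neck (a point): Middle of the rim of the tub's round neck, 76 mm above the tub's underside. The neck is 66 mm in diameter, inside the cap, and carries the three seats that hold the cap.
- cap: Loose white child-resistant cap, 110 g, locked on the tub. Round, 90 mm in diameter, with a straight upright grip rib across its flat top: 64 mm long along y, 14 mm wide along x, 22 mm high, its top 54 mm above the origin. Origin: on the axis at the skirt's lower edge, 60 mm above the tub's underside when closed. x is parallel to the tub's x when closed (rib crosswise to the push); z up.
- cap_top (a point): Middle of the cap's flat top (inside the foot of the rib), 32 mm above the cap's origin, 92 mm above the ledge when closed. Fingertips standing on the flat either side of the rib can press the cap: a spring inside resists with 7 N before it moves, then 1 N more per mm; it bottoms at 8 mm. Unless pressed down more than 4 mm it turns only 3 degrees.
- cap_skirt (a point): The cap's axis at the skirt's lower edge. Seen from above, pressed down, it turns anticlockwise only, with up to about 0.3 N m. Between 42 and 75 degrees from closed (best 58) it is free; an end stop follows. Let go there, it rises 5 mm above its closed height and lifts straight off, clear of the neck after 20 mm. Set down, it stands on this edge; its liner stays inside.
- plate: Loose cream ceramic plate, 200 mm in diameter, 20 mm high rim, 350 g. Origin: middle of the underside; z up. Flat inner floor 5 mm above the ledge, about 120 mm in diameter. It stands on the other side of the middle from the bracket; which side varies.
- salt_shaker: Bystander: glass salt shaker, 42 mm in diameter, 82 mm high, standing between the bracket and the plate. Origin: middle of the underside.
- mug: Bystander: stainless steel mug, 76 mm in diameter, 85 mm high, with a handle, in the middle near the robot. Origin: middle of the underside.
- chopstick_holder: Bystander: bamboo chopstick holder, 66 mm in diameter, 120 mm high, chopsticks up to 215 mm, on the left. Origin: middle of the underside.
- jam_jar: Bystander: round jam jar, 72 mm in diameter, 95 mm high, at the far left. Origin: middle of the underside.
- bowl: Bystander: white bowl, 124 mm in diameter, 55 mm high, in the middle beyond the task's things. Origin: middle of the underside.
- sauce_bottle: Bystander: dark bottle, 60 mm in diameter, 190 mm high, at the far right. Origin: middle of the underside.
- biscuit_tin: Bystander: metal biscuit tin, 114 x 164 mm, 88 mm high, on the right. Origin: middle of the underside.
Not all that is in view belongs to the job. Leave any pink look-alike of the tub alone.

How it is judged (in metres and radians):
On the way, in this order (a step that is already met when the one before it is completed fails the run):
1. the tub stands fully home in the bracket, within 8 mm of its back wall, the cap still locked (x of tub in the frame of bracket above -0.007 m and angle between tub's own z axis and vertical below 0.05 rad and angle between the x axis of tub and the x axis of bracket, either way round below 0.12 rad and angle between the x axis of cap and the x axis of tub, either way round below 0.15 rad and z of cap in the frame of tub below 0.063 m), for 0.2 s.
2. the cap is pressed down and, while down, turned more than 20 degrees, with the tub home in the bracket (z of cap in the frame of tub below 0.057 m and angle between the x axis of cap and the x axis of tub, either way round above 0.35 rad and x of tub in the frame of bracket above -0.012 m), for 0.05 s.
3. the cap is lifted clear of the neck, with the tub still home in the bracket (z of cap in the frame of tub above 0.08 m and x of tub in the frame of bracket above -0.012 m and height (world z) of tub below 0.006 m), for 0.1 s.
At the end, for the whole second after the job is handed in: The cap lies at rest, level and rib upwards (within 6 degrees), on the floor of the plate with its axis within 30 mm of the plate's middle; the plate has moved less than 40 mm; the open tub stands upright at rest in the bracket, within 12 mm of fully home and within 7 degrees of square (horizontal distance between cap and plate below 0.03 m and angle between cap's own z axis and vertical below 0.1 rad and z of cap in the frame of plate below 0.012 m and contact force between cap and plate above 0.3 N and linear speed of each of cap, tub below 0.02 m/s and distance of plate from where it was at the start of the episode below 0.04 m and x of tub in the frame of bracket above -0.012 m and angle between the x axis of tub and the x axis of bracket, either way round below 0.12 rad and angle between tub's own z axis and vertical below 0.05 rad and height (world z) of tub below 0.006 m); the robot touches nothing.
It fails at once if the cap is dropped or thrown onto the plate (faster than 0.5 m/s near it) (linear speed of cap above 0.5 m/s and horizontal distance between cap and plate below 0.1 m and z of cap in the frame of plate below 0.03 m).
It fails at once if the tub is tipped by more than 17 degrees (angle between tub's own z axis and vertical above 0.3 rad).
It fails at once if a bystander is shifted by more than 30 mm or tipped over (distance of any of salt_shaker, mug, chopstick_holder, jam_jar, bowl, sauce_bottle, biscuit_tin from where it was at the start of the episode above 0.03 m or angle between any of salt_shaker, mug, chopstick_holder, jam_jar, bowl, sauce_bottle, biscuit_tin's own z axis and vertical above 0.5 rad).
It also fails if it takes over 69 s, if anything falls off the work surface, if the arm or the gripper's body presses on something with over 40 N, if the wrist force passes 120 N, or if a joint passes its speed limit or range.

## Working session

There is one attempt and no reset: what is moved stays moved. The work goes in short steps, Python scripts to look and compute and a tool call to move; the robot and the scene stay as the last step left them, time stands still between calls to the robot, and variables do not carry over. Pictures are saved under pics/ and viewed, at most 10 in all, crops included, and the job is handed in when it is done.

Besides the shell and the picture viewer there is one more tool, called after "Emit:" by a JSON object that holds its "fn" and its "kwargs", one argument or row to a line. apply_moves: Moves the arm, as the interface text tells. Its arguments: {"type":"object","properties":{"increments":{"type":"array","items":{"type":"array"}},"jaw":{"type":"number"},"newtons":{"type":"number"}},"required":["increments"]}

```bash
mkdir -p pics; ls; cat > h.py <<'E'
import numpy as np, cv2
from scipy.spatial.transform import Rotation as R
from plant import env
def cam(n):
    p=env.read_camera(n); return p
def world(p,xyz): return np.array(p["rotation"])@np.array(xyz)+np.array(p["origin"])
def save(p,f): cv2.imwrite("pics/"+f,p["img"][:,:,::-1])
def cloud(p):
    h,w=p["range_z"].shape; f=h/2/np.tan(np.radians(p["vertical_fov"]/2))
    u,v=np.meshgrid(np.arange(w),np.arange(h)); z=p["range_z"]
    c=np.stack([(u-p["cx"])/f*z,-(v-p["cy"])/f*z,-z],-1)
    return c@np.array(p["rotation"]).T+np.array(p["origin"])
E
python3 - <<'E'
from h import *
np.set_printoptions(precision=1,suppress=True)
print(env.tip_reach,env.get_state())
p=cam("top");save(p,"top1.png");print({k:p[k] for k in p if k not in("img","range_z")})
for n in["bracket","mouth","tub","neck","cap","cap_top","plate","salt_shaker","mug","chopstick_holder","bowl","biscuit_tin"]:
    print(n,[(world(p,d["xyz"]),round(d["confidence"],2)) for d in env.spot_point(n,p)[:3]])
E
```

```text
pics
14.0 {'time': 0.0, 'joint_positions': array([-0.9,  0.4,  0. , -0. , -1.2, -0.3]), 'joint_vel': array([ 0., -0., -0., -0.,  0., -0.]), 'joint_efforts': array([  0. , -58.3,  29.3,   7. ,   0. ,  -0. ]), 'tcp_pos': array([ 268.7, -618.7,  239.6]), 'tcp_rot': array([-0.2,  1. ,  0. , -0. ]), 'wrist_force': array([ 0.2,  0.2, -0.7]), 'moment': array([-0., -0., -0.]), 'grip_force': 0.0, 'opening': 87.50672460556558}
{'vertical_fov': 45.772969666618735, 'cx': 319.11256926193647, 'cy': 195.4138163779374, 'origin': array([ 489.6,   -4.6, 1351.1]), 'rotation': array([-0. ,  0. ,  0.7, -0.7]), 'shot': 1}Traceback (most recent call last):
  File "<stdin>", line 6, in <module>
  File "h.py", line 6, in world
    def world(p,xyz): return np.array(p["rotation"])@np.array(xyz)+np.array(p["origin"])
                             ~~~~~~~~~~~~~~~~~~~~~~~^~~~~~~~~~~~~~
ValueError: matmul: Input operand 1 has a mismatch in its core dimension 0, with gufunc signature (n?,k),(k,m?)->(n?,m?) (size 3 is different from 4)
```

Rotation is a quaternion.

```bash
sed -i 's/np.array(p\["rotation"\])/R.from_quat(p["rotation"]).as_matrix()/' h.py
python3 - <<'E'
from h import *
np.set_printoptions(precision=1,suppress=True)
p=cam("top");save(p,"top1.png")
np.savez("top1.npz",c=cloud(p),img=p["img"])
for n in["bracket","mouth","tub","neck","cap","cap_top","plate","salt_shaker","mug","chopstick_holder","bowl","biscuit_tin"]:
    print(n,[(world(p,d["xyz"]),round(d["confidence"],2)) for d in env.spot_point(n,p)[:3]])
print(R.from_quat(env.get_state()["tcp_rot"]).as_matrix())
E
```

```text
bracket [(array([ 528.3, -151.7,   94.3]), 0.2)]
mouth []
tub [(array([ 308.6, -231.3,   -0.5]), 0.94), (array([ 533.9, -153.6,    5.3]), 0.89), (array([ 833.1, -189. ,   -0.2]), 0.63)]
neck [(array([ 312.7, -231.3,   77.2]), 0.98), (array([ 830. , -188.6,   72.9]), 0.86), (array([ 533.1, -160.6,   73.7]), 0.81)]
cap [(array([ 532.4, -157.8,   61.8]), 0.82)]
cap_top [(array([ 529.5, -153.7,   93.2]), 0.56)]
plate [(array([613.9, 170.5,  -0. ]), 0.92)]
salt_shaker [(array([677.8,  11.9,   0.4]), 0.6)]
mug [(array([491.3,  -0.5,  -2.6]), 0.57)]
chopstick_holder [(array([522.9, 427. ,   0.2]), 0.76)]
bowl [(array([775.2,  15.2,  -0. ]), 0.63), (array([ 529.6, -153.6,   95.9]), 0.51)]
biscuit_tin [(array([ 479. , -437.2,   -3.4]), 0.56)]
[[-0.9 -0.4  0. ]
 [-0.4  0.9 -0. ]
 [-0.  -0.  -1. ]]
```

View pics/top1.png

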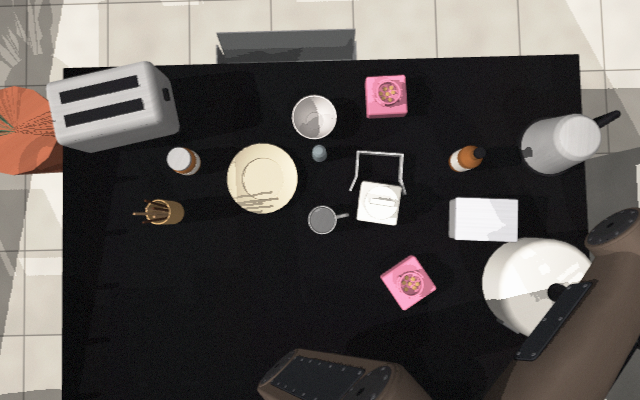

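The top view shows the white tub at (379,203) under the bracket, a U at (380,170), and the plate at (263,178). The pink decoys are at (385,95) and (408,283), the mug at (322,220) and the salt shaker at (319,153). Next I fit the bracket and tub from the depth data.

```bash
python3 - <<'E'
from h import *
np.set_printoptions(precision=1,suppress=True)
d=np.load("top1.npz");c=d["c"];im=d["img"].astype(int)
sub=c[130:235,335:425].reshape(-1,3);col=im[130:235,335:425].reshape(-1,3)
print(np.percentile(c[300:330,150:240,2],[5,50,95]))
def show(m,t):
    q=sub[m];r=cv2.minAreaRect(q[:,:2].astype(np.float32));print(t,len(q),r,np.median(q,0))
z=sub[:,2];white=col.min(1)>100
show((z>40)&(z<60)&(sub[:,0]<600),"tub top")
show((z>84)&(z<98),"cap flat")
show((z>102),"rib")
q=sub[(z>102)];print(q)
br=(z>18)&(z<38)&(sub[:,0]>560)
show(br,"br")
q=sub[br]; q=q[np.argsort(q[:,0])]
for lo in range(560,690,8):
    s=q[(q[:,0]>=lo)&(q[:,0]<lo+8)]
    if len(s): 
        a=s[s[:,1]<-155,1];b=s[s[:,1]>-155,1];print(lo,len(s),a.min() if len(a) else 0,np.median(a) if len(a) else 0,np.median(b) if len(b) else 0)
b=im[130:240,330:430].astype(np.uint8)[:,:,::-1];cv2.imwrite("pics/crop.png",cv2.resize(b,(600,600*110//100))[:600])
E
```

```text
[-5.5 -1.   3.6]
tub top 700 ((534.521240234375, -127.73079681396484), (176.38572692871094, 116.17402648925781), 84.66546630859375) [ 524.4 -138.9   49. ]
cap flat 727 ((527.1212158203125, -115.41368103027344), (88.21050262451172, 173.69749450683594), 5.8736186027526855) [ 528.8 -157.3   91.6]
rib 171 ((521.1207885742188, -95.35724639892578), (31.52432632446289, 189.6180877685547), 9.684375762939453) [ 529.6 -149.2  114.4]
[[ 489.6   -4.6 1351.1]
 [ 489.6   -4.6 1351.1]
 [ 489.6   -4.6 1351.1]
 [ 489.6   -4.6 1351.1]
 [ 489.6   -4.6 1351.1]
 [ 489.6   -4.6 1351.1]
 [ 489.6   -4.6 1351.1]
 [ 489.6   -4.6 1351.1]
 [ 489.6   -4.6 1351.1]
 [ 489.6   -4.6 1351.1]
 [ 489.6   -4.6 1351.1]
 [ 489.6   -4.6 1351.1]
 [ 489.6   -4.6 1351.1]
 [ 489.6   -4.6 1351.1]
 [ 489.6   -4.6 1351.1]
 [ 489.6   -4.6 1351.1]
 [ 489.6   -4.6 1351.1]
 [ 489.6   -4.6 1351.1]
 [ 489.6   -4.6 1351.1]
 [ 489.6   -4.6 1351.1]
 [ 542.8 -128.7  113.2]
 [ 542.7 -131.3  113.5]
 [ 542.8 -134.2  111.1]
 [ 542.8 -137.   109. ]
 [ 540.6 -126.8  105.2]
 [ 539.9 -128.   119.7]
 [ 540.2 -131.4  111.9]
 [ 539.9 -133.5  116.8]
 
[... 3840 characters left out ...]
585848 -222.2490723715717 -91.29771971425657
600 17 -225.6090378144034 -222.42867468539237 -95.51301398872235
608 15 -226.2132879282555 -222.761561024959 -98.6519443091768
616 15 -226.2195353302364 -222.65389939197132 -98.85134231969997
624 16 -225.9801273239708 -224.17220419172122 -100.28146292052314
632 13 -226.3518117358738 -223.3516500252801 -100.69952805346203
640 13 -230.03660053400552 -226.88952605567272 -103.38305400818331
648 14 -230.1384143871727 -227.26549474023477 -101.15540456446654
656 13 -230.35056643883496 -227.50409823912491 -102.70120474318223
664 68 -230.22727397742477 -201.51490312226565 -104.41665245085738
672 67 -182.6259643851629 -167.74642219467347 -126.97628295912044
```

View pics/crop.png

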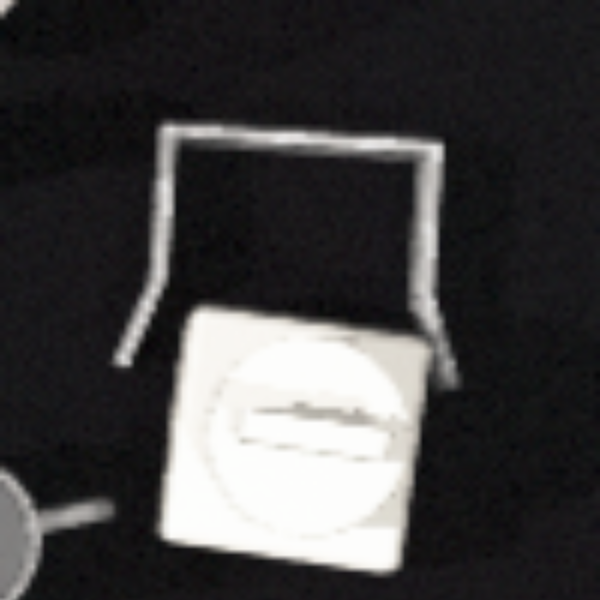

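```bash
cat > fit.py <<'E'
from h import *
from scipy.optimize import least_squares
def seg(p,a,b):
    t=np.clip(((p-a)@(b-a))/((b-a)@(b-a)),0,1);return np.linalg.norm(p-a-t[:,None]*(b-a),axis=1)
V=np.array([[-52,77],[-10,62],[59,62],[59,-62],[-10,-62],[-52,-77.]])
def tubfit(c,z0,yc=-155):
    m=(c[...,2]>42)&(c[...,2]<57)&(c[...,0]>420)&(c[...,0]<720)&(abs(c[...,1]-yc)<100)
    q=c[m][:,:2]
    m=(c[...,2]>84)&(c[...,2]<100)&(c[...,0]>420)&(c[...,0]<720)&(abs(c[...,1]-yc)<100)
    hq=cv2.convexHull(np.vstack([q,c[m][:,:2]]).astype(np.float32))
    return cv2.minAreaRect(hq)
if __name__=="__main__":
    np.set_printoptions(precision=2,suppress=True)
    c=np.load("top1.npz")["c"].reshape(-1,3)
    m=(c[:,2]>17)&(c[:,2]<40)&(c[:,0]>555)&(c[:,0]<690)&(c[:,1]>-250)&(c[:,1]<-65)
    P=c[m,:2]
    # drop tub side points
    def f(x):
        co,si=np.cos(x[2]),np.sin(x[2]);l=(P-x[:2])@np.array([[co,-si],[si,co]])
        return np.min([seg(l,V[i],V[i+1]) for i in range(5)],axis=0)
    r=least_squares(f,[612,-160,-.08],loss="soft_l1",f_scale=2)
    print("bracket",r.x,np.degrees(r.x[2]),np.median(abs(f(r.x))))
    print("tub",tubfit(c,50))
    m=(c[:,2]>102)&(c[:,2]<130)&(abs(c[:,1]+157)<50)&(abs(c[:,0]-530)<50)
    print("rib",cv2.minAreaRect(c[m,:2].astype(np.float32)))
    b=r.x; co,si=np.cos(b[2]),np.sin(b[2])
    t=np.array(tubfit(c,50)[0]); print("tub in bracket",(t-b[:2])@np.array([[co,-si],[si,co]]))
    for nm,u0,u1,v0,v1 in[("plate",225,300,140,215)]:
        pp=np.load("top1.npz")["c"][v0:v1,u0:u1].reshape(-1,3);k=(pp[:,2]>12)&(pp[:,2]<32);print(nm,cv2.minEnclosingCircle(pp[k,:2].astype(np.float32)))
E
python3 fit.py
```

```text
bracket [ 613.29 -160.97   -0.09] -5.170632894670667 1.7743621367680695
tub ((534.1897583007812, -144.870361328125), (136.3323211669922, 109.76276397705078), 80.18990325927734)
rib ((532.0228271484375, -157.44387817382812), (63.22382354736328, 14.245952606201172), 80.15412902832031)
tub in bracket [-80.23   8.91]
plate ((611.2675170898438, 167.24000549316406), 99.49837493896484)
```

```bash
cat >> h.py <<'E'
B=np.array([613.3,-161.0,-0.0902])
def b2w(x,y):
    c,s=np.cos(B[2]),np.sin(B[2]);return B[0]+c*x-s*y,B[1]+s*x+c*y
def plan(xyz,yaw):
    """turn (units .1 rad) to make tool y point at world angle 90deg+yaw, tool down; then shift (units 25mm) in the tool axes after it"""
    s=env.get_state();T=R.from_quat(s["tcp_rot"])
    y=np.array([-np.sin(yaw),np.cos(yaw),0]);z=np.array([0,0,-1.]);G=R.from_matrix(np.stack([np.cross(y,z),y,z],1))
    print("tcp",s["tcp_pos"].round(1),"turn",((T.inv()*G).as_rotvec()/.1).round(2),"shift",(G.inv().apply(np.array(xyz)-s["tcp_pos"])/25).round(2))
E
python3 - <<'E'
from h import *
plan((*b2w(-168,-2),160),B[2])
E
```

```text
tcp [ 268.9 -619.1  240.6] turn [-0.  0.  5.] shift [-5.35 19.41  3.22]
```

Emit:
{"fn": "apply_moves", "kwargs": {
  "increments": [
    [[0, 0, -0.4], [0, 0, 1]],
    [[0, 0, -0.4], [0, 0, 1]],
    [[0, 0, 0], [0, 0, 1]],
    [[0, 0, 0], [0, 0, 1]],
    [[0, 0, 0], [0, 0, 1]],
    [[-0.3, 0.9, 0], [0, 0, 0]],
    [[-0.3, 0.9, 0], [0, 0, 0]],
    [[-0.3, 0.9, 0], [0, 0, 0]],
    [[-0.3, 0.9, 0], [0, 0, 0]],
    [[-0.3, 0.9, 0], [0, 0, 0]]
  ],
  "jaw": 56
}}

```text
time: 1.58
tcp_pos: [316.6, -509.5, 260.6]
tcp_rot: [0.045, 0.999, -0.0, 0.0]
wrist_force: [0.5, -0.3, -0.5]
opening: 56.1
grip_force: 0.0
```

Emit:
{"fn": "apply_moves", "kwargs": {
  "increments": [
    [[-0.3, 0.9, 0], [0, 0, 0]],
    [[-0.3, 0.9, 0], [0, 0, 0]],
    [[-0.3, 0.9, 0], [0, 0, 0]],
    [[-0.3, 0.9, 0], [0, 0, 0]],
    [[-0.3, 0.9, 0], [0, 0, 0]],
    [[-0.3, 0.9, 0], [0, 0, 0]],
    [[-0.3, 0.9, 0.3], [0, 0, 0]],
    [[-0.3, 0.9, 0.3], [0, 0, 0]],
    [[-0.3, 0.9, 0.3], [0, 0, 0]],
    [[-0.3, 0.9, 0.3], [0, 0, 0]]
  ]
}}

```text
time: 2.42
tcp_pos: [411.7, -292.0, 230.6]
tcp_rot: [0.045, 0.999, -0.0, 0.0]
wrist_force: [0.3, -0.3, -0.2]
opening: 55.9
grip_force: 0.0
```

```bash
python3 - <<'E'
from h import *
plan((*b2w(-168,-2),48),B[2])
p=cam("wrist");save(p,"w1.png");s=env.get_state();print(s["time"],s["opening"],p["vertical_fov"])
E
```

```text
tcp [ 411.7 -292.   230.6] turn [-0.    0.01  0.  ] shift [-0.84  5.87  7.3 ]
2.4667 55.91992267184652 65.70646984690485
```

View pics/w1.png

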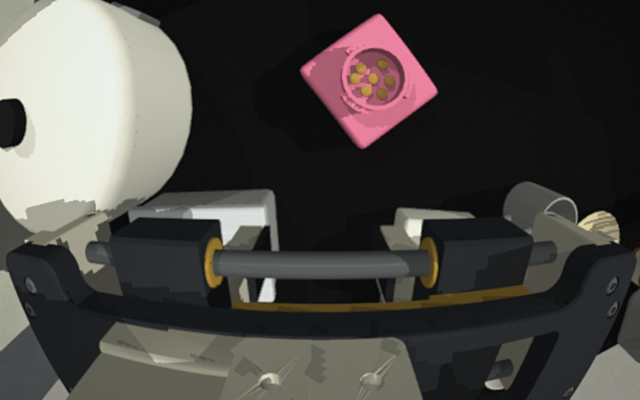

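The wrist view, taken from the robot's side, shows only the pink decoy at (370,80), and the gripper hides the rest, so I rely on the top camera.

Emit:
{"fn": "apply_moves", "kwargs": {
  "increments": [
    [[-0.14, 0.98, 0.2], [0, 0, 0]],
    [[-0.14, 0.98, 0.2], [0, 0, 0]],
    [[-0.14, 0.98, 0.2], [0, 0, 0]],
    [[-0.14, 0.98, 0.2], [0, 0, 0]],
    [[-0.14, 0.98, 0.5], [0, 0, 0]],
    [[-0.14, 0.97, 1], [0, 0, 0]],
    [[0, 0, 1], [0, 0, 0]],
    [[0, 0, 1], [0, 0, 0]],
    [[0, 0, 1], [0, 0, 0]],
    [[0, 0, 1], [0, 0, 0]]
  ]
}}

```text
time: 3.3
tcp_pos: [445.8, -148.6, 72.4]
tcp_rot: [0.045, 0.999, 0.0, 0.001]
wrist_force: [0.6, 0.4, -0.5]
opening: 56.2
grip_force: 0.0
```

Emit:
{"fn": "apply_moves", "kwargs": {
  "increments": [
    [[0, 0, 1], [0, 0, 0]],
    [[-0.2, 0, 0], [0, 0, 0]],
    [[-0.2, 0, 0], [0, 0, 0]],
    [[-0.2, 0, 0], [0, 0, 0]],
    [[0, 0, 0], [0, 0, 0]],
    [[0, 0, 0], [0, 0, 0]]
  ]
}}

```text
time: 3.8
tcp_pos: [461.9, -150.2, 49.4]
tcp_rot: [0.045, 0.999, 0.0, 0.001]
wrist_force: [0.4, 0.2, -0.2]
opening: 56.0
grip_force: 0.0
```

```bash
cat > look.py <<'E'
import sys
from h import *
p=cam("top");c=cloud(p);b=p["img"][140:245,325:430][:,:,::-1]
if len(sys.argv)>1: cv2.imwrite("pics/"+sys.argv[1],cv2.resize(b,(600,600),interpolation=cv2.INTER_CUBIC))
co,si=np.cos(B[2]),np.sin(B[2]);M=np.array([[co,-si],[si,co]])
c=c.reshape(-1,3)
m=(c[:,2]>103)&(c[:,2]<122)&(abs(c[:,1]+157)<60)&(c[:,0]>500)&(c[:,0]<660)
r=cv2.minAreaRect(c[m,:2].astype(np.float32));print("rib",np.round(r[0],1),np.round(r[1],1),round(r[2],1),"in bracket",((np.array(r[0])-B[:2])@M).round(1))
m=(c[:,2]>85)&(c[:,2]<99)&(abs(c[:,1]+157)<70)&(c[:,0]>480)&(c[:,0]<680)
s=env.get_state();t=s["tcp_pos"];print("tcp in bracket",((t[:2]-B[:2])@M).round(1),t[2].round(1),s["wrist_force"].round(1),s["moment"].round(2),s["time"],s["opening"])
E
python3 look.py l1.png
```

```text
rib [ 532.9 -157.3] [62.7 14.1] 81.5 in bracket [-80.4  -3.5]
tcp in bracket [-152.2   -2.9] 49.3 [-1.1 -0.4 -0.3] [-0.05 -0.04  0.04] 3.85 56.41017350650834
```

View pics/l1.png

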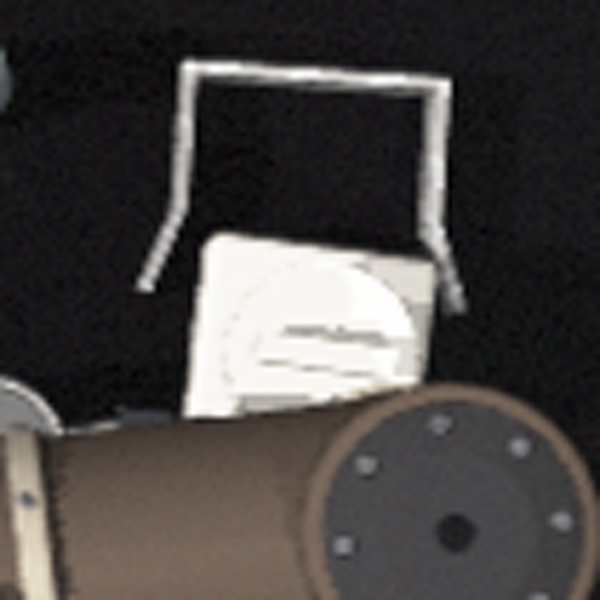

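The crop shows the tub at (310,320) inside the flares, the bracket's back wall at (315,75), and the arm just short of the tub. I'll push gently to square it up, drifting left to centre.

Emit:
{"fn": "apply_moves", "kwargs": {
  "increments": [
    [[-0.15, 0, 0], [0, 0, 0]],
    [[-0.15, 0, 0], [0, 0, 0]],
    [[-0.15, 0.03, 0], [0, 0, 0]],
    [[-0.15, 0.04, 0], [0, 0, 0]],
    [[-0.15, 0.05, 0], [0, 0, 0]],
    [[-0.15, 0.05, 0], [0, 0, 0]],
    [[0, 0, 0], [0, 0, 0]]
  ]
}}

```text
time: 4.43
tcp_pos: [484.4, -147.8, 48.0]
tcp_rot: [0.045, 0.999, -0.0, 0.0]
wrist_force: [-0.2, -1.5, -0.5]
opening: 56.2
grip_force: 0.2
```

```bash
python3 look.py l2.png
```

```text
rib [ 551.5 -152.4] [63.  13.4] 88.4 in bracket [-62.3   3. ]
tcp in bracket [-129.6    1.6] 48.1 [ 0.5  0.3 -0.4] [-0.02  0.04  0.01] 4.4833 55.955206700233646
```

View pics/l2.png

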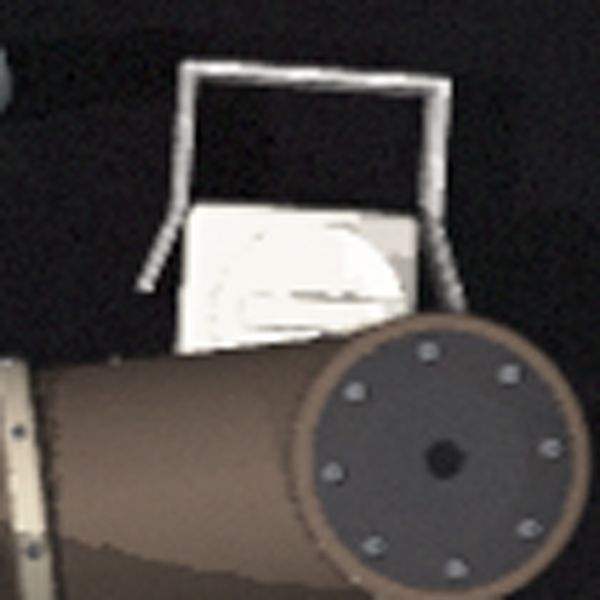

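The crop shows the tub's front edge, (190,205) to (420,215), entering the throat. It sits about 3 mm left of the middle, so I continue slowly with a slight drift right.

Emit:
{"fn": "apply_moves", "kwargs": {
  "increments": [
    [[-0.15, -0.03, 0], [0, 0, 0]],
    [[-0.15, -0.04, 0], [0, 0, 0]],
    [[-0.15, -0.04, 0], [0, 0, 0]],
    [[-0.15, -0.03, 0], [0, 0, 0]],
    [[-0.15, 0, 0], [0, 0, 0]],
    [[0, 0, 0], [0, 0, 0]]
  ]
}}

```text
time: 4.98
tcp_pos: [502.7, -153.4, 48.1]
tcp_rot: [0.045, 0.999, -0.0, 0.0]
wrist_force: [0.4, 0.1, 0.8]
opening: 55.7
grip_force: 0.1
```

```bash
python3 look.py
```

```text
rib [ 570.9 -157.9] [62.8 11. ] 88.7 in bracket [-42.5  -0.7]
tcp in bracket [-110.8   -2.3] 48.2 [-1.   0.4  0.2] [-0.05 -0.01 -0.04] 5.0333 55.88871184896793
```

Emit:
{"fn": "apply_moves", "kwargs": {
  "increments": [
    [[-0.15, 0, 0], [0, 0, 0]],
    [[-0.15, 0, 0], [0, 0, 0]],
    [[-0.15, 0, 0], [0, 0, 0]],
    [[-0.15, 0, 0], [0, 0, 0]],
    [[-0.15, 0, 0], [0, 0, 0]],
    [[0, 0, 0], [0, 0, 0]]
  ]
}}

```text
time: 5.53
tcp_pos: [521.5, -154.9, 48.1]
tcp_rot: [0.045, 0.999, -0.0, 0.001]
wrist_force: [-0.5, 0.3, -0.2]
opening: 56.0
grip_force: 0.1
```

```bash
python3 look.py
```

```text
rib [ 592.8 -151.1] [46.3  7.8] 87.0 in bracket [-21.3   8. ]
tcp in bracket [-92.   -2.2] 48.2 [-0.2  0.3 -0.4] [-0.05 -0.01  0.01] 5.5833 56.320336624895525
```

Emit:
{"fn": "apply_moves", "kwargs": {
  "increments": [
    [[-0.15, 0, 0], [0, 0, 0]],
    [[-0.15, 0, 0], [0, 0, 0]],
    [[-0.15, 0, 0], [0, 0, 0]],
    [[-0.15, 0, 0], [0, 0, 0]],
    [[-0.15, 0, 0], [0, 0, 0]],
    [[0, 0, 0], [0, 0, 0]]
  ]
}}

```text
time: 6.08
tcp_pos: [540.2, -156.6, 48.1]
tcp_rot: [0.045, 0.999, -0.0, 0.001]
wrist_force: [0.6, -0.5, 0.6]
opening: 55.8
grip_force: 0.1
```

Emit:
{"fn": "apply_moves", "kwargs": {
  "increments": [
    [[-0.1, 0, 0], [0, 0, 0]],
    [[-0.1, 0, 0], [0, 0, 0]],
    [[0, 0, 0], [0, 0, 0]]
  ]
}}

```text
time: 6.33
tcp_pos: [544.5, -157.0, 48.0]
tcp_rot: [0.045, 0.999, -0.0, 0.0]
wrist_force: [-0.3, -0.5, -0.1]
opening: 56.1
grip_force: 0.5
```

```bash
python3 look.py l3.png
```

```text
rib [0. 0.] [0. 0.] 0.0 in bracket [-625.3  105.1]
tcp in bracket [-68.9  -2.2] 48.1 [-0.6  0.3 -0.1] [-0.07  0.26  0.01] 6.3833 56.027865276835435
```

View pics/l3.png

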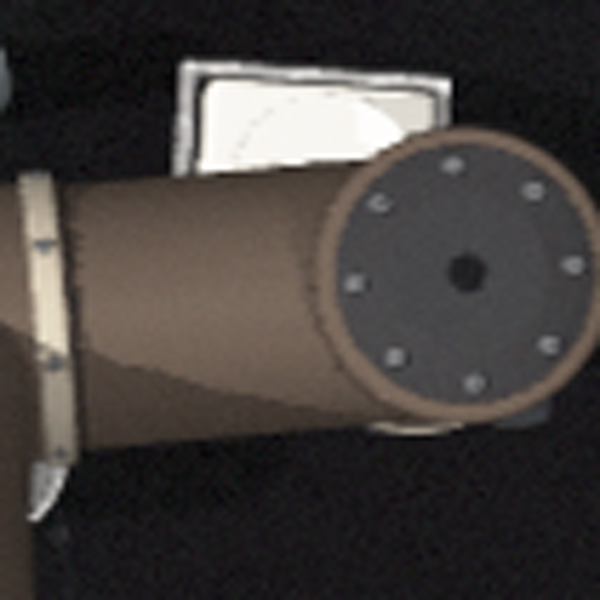

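The tub's front edge at (320,90) now lies along the back wall and looks almost home. I creep on until the force rises.

Emit:
{"fn": "apply_moves", "kwargs": {
  "increments": [
    [[-0.06, 0, 0], [0, 0, 0]],
    [[-0.06, 0, 0], [0, 0, 0]],
    [[-0.06, 0, 0], [0, 0, 0]],
    [[0, 0, 0], [0, 0, 0]]
  ]
}}

```text
time: 6.72
tcp_pos: [548.1, -157.4, 47.9]
tcp_rot: [0.045, 0.999, 0.0, -0.0]
wrist_force: [-4.9, 0.9, 1.3]
opening: 56.3
grip_force: 1.9
```

Emit:
{"fn": "apply_moves", "kwargs": {
  "increments": [
    [[-0.05, 0, 0], [0, 0, 0]],
    [[-0.05, 0, 0], [0, 0, 0]],
    [[0, 0, 0], [0, 0, 0]],
    [[0, 0, 0], [0, 0, 0]]
  ]
}}

```text
time: 7.05
tcp_pos: [548.2, -157.5, 47.5]
tcp_rot: [0.045, 0.999, 0.0, -0.002]
wrist_force: [-10.8, 2.0, 4.8]
opening: 56.0
grip_force: 4.9
```

Emit:
{"fn": "apply_moves", "kwargs": {
  "increments": [
    [[0.4, 0, 0], [0, 0, 0]],
    [[0.8, 0, 0], [0, 0, 0]],
    [[1, 0, -1], [0, 0, 0]],
    [[1, 0, -1], [0, 0, 0]],
    [[1, 0, -1], [0, 0, 0]],
    [[1, 0, -1], [0, 0, 0]],
    [[0.5, 0, -1], [0, 0, 0]],
    [[0, 0, 0], [0, 0, 0]]
  ]
}}

```text
time: 7.72
tcp_pos: [409.9, -144.8, 178.2]
tcp_rot: [0.045, 0.999, 0.0, 0.005]
wrist_force: [1.4, -0.6, 0.4]
opening: 56.0
grip_force: 0.0
```

```bash
python3 look.py l4.png; python3 - <<'E'
from h import *
s=env.get_state();print(s["joint_positions"].round(2))
p=cam("top");c=cloud(p).reshape(-1,3)
for n in["cap","cap_top","tub","plate"]:
    print(n,[(world(p,d["xyz"]).round(1),round(d["confidence"],2)) for d in env.spot_point(n,p)[:3]])
m=(c[:,2]>40)&(c[:,2]<60)&(abs(c[:,1]+160)<56)&(c[:,0]>520)&(c[:,0]<680)
print(cv2.minAreaRect(c[m,:2].astype(np.float32)))
for g in(1,-1): plan((*b2w(0,0),150),B[2]+g*np.pi/2)
E
```

```text
rib [ 614.8 -162.3] [63.1 14.3] 85.2 in bracket [ 1.6 -1.1]
tcp in bracket [-203.5   -2. ] 176.4 [0.8 0.8 0. ] [-0.02 -0.08 -0.02] 7.7667 55.65986281262027
[ 0.12  0.01 -0.59  0.   -0.97 -1.78]
cap [(array([ 616.2, -161.5,   62.6]), 0.97), (array([ 614. , -165.4,   70.9]), 0.35)]
cap_top [(array([ 614.2, -154.9,   93. ]), 0.56)]
tub [(array([ 614.1, -161.4,    2.5]), 0.66), (array([ 832.8, -185.3,    0. ]), 0.58)]
plate [(array([609.9, 171. ,  -1.2]), 0.61)]
((615.031494140625, -162.4664306640625), (109.32290649414062, 110.06903839111328), 85.22114562988281)
tcp [ 409.1 -144.8  172.2] turn [ 1.000e-02 -1.000e-02 -1.571e+01] shift [-0.09 -8.19  0.89]
tcp [ 409.1 -144.8  172.2] turn [-1.000e-02 -1.000e-02  1.571e+01] shift [0.09 8.19 0.89]
```

View pics/l4.png

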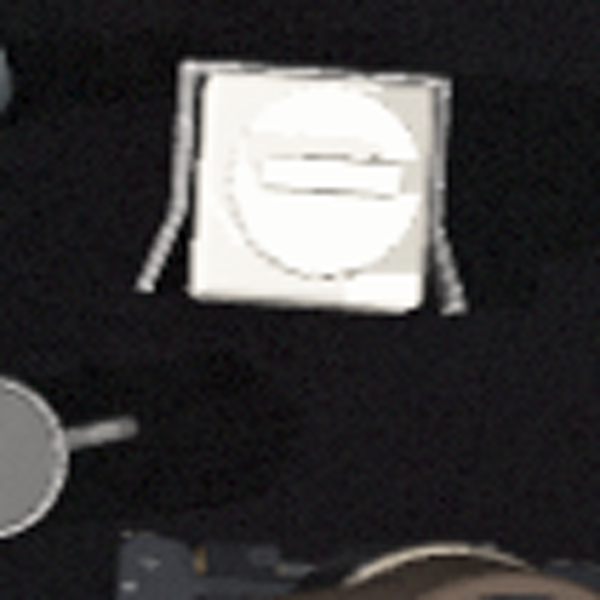

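The crop shows the tub fully home and square in the bracket, with the rib at (330,175) running crosswise. The tub centre measures about (615,-162.4). I turn the tool to straddle the rib.

Emit:
{"fn": "apply_moves", "kwargs": {
  "increments": [
    [[0, 0, 0], [0, 0, -1]],
    [[0, 0, 0], [0, 0, -1]],
    [[0, 0, 0], [0, 0, -1]],
    [[0, 0, 0], [0, 0, -1]],
    [[0, 0, 0], [0, 0, -1]],
    [[0, 0, 0], [0, 0, -1]],
    [[0, 0, 0], [0, 0, -1]],
    [[0, 0, 0], [0, 0, -1]],
    [[0, 0, 0], [0, 0, -1]],
    [[0, 0, 0], [0, 0, -1]]
  ],
  "jaw": 40
}}

```text
time: 8.85
tcp_pos: [409.0, -144.8, 171.9]
tcp_rot: [-0.442, 0.897, 0.0, -0.001]
wrist_force: [0.5, 0.2, -0.5]
opening: 40.0
grip_force: 0.0
```

Emit:
{"fn": "apply_moves", "kwargs": {
  "increments": [
    [[0, 0, 0], [0, 0, -1]],
    [[0, 0, 0], [0, 0, -1]],
    [[0, 0, 0], [0, 0, -1]],
    [[0, 0, 0], [0, 0, -1]],
    [[0, 0, 0], [0, 0, -1]],
    [[0, 0, 0], [0, 0, -0.71]],
    [[0, -0.5, 0], [0, 0, 0]],
    [[0, -1, 0], [0, 0, 0]],
    [[0, -1, 0], [0, 0, 0]],
    [[0, -1, 0], [0, 0, 0]]
  ]
}}

```text
time: 9.68
tcp_pos: [498.0, -152.9, 172.1]
tcp_rot: [-0.674, 0.739, 0.0, -0.0]
wrist_force: [-0.4, 0.6, 0.5]
opening: 40.1
grip_force: 0.0
```

```bash
python3 - <<'E'
from h import *
plan((614.9,-162.4,150),-.085+np.pi/2); s=env.get_state();print(s["joint_positions"].round(2),s["time"])
E
```

```text
tcp [ 498.  -152.9  172.1] turn [ 0.01 -0.   -0.07] shift [-0.02 -4.69  0.88]
[ 0.08  0.16 -0.42  0.   -0.99 -0.17] 9.6833
```

Emit:
{"fn": "apply_moves", "kwargs": {
  "increments": [
    [[0, -1, 0], [0, 0, -0.07]],
    [[0, -1, 0], [0, 0, 0]],
    [[0, -1, 0], [0, 0, 0]],
    [[0, -1, 0], [0, 0, 0]],
    [[0, -0.68, 0.3], [0, 0, 0]],
    [[0, 0, 0.6], [0, 0, 0]],
    [[0, 0, 0], [0, 0, 0]],
    [[0, 0, 0], [0, 0, 0]]
  ]
}}

```text
time: 10.35
tcp_pos: [612.2, -162.7, 148.2]
tcp_rot: [-0.677, 0.736, 0.001, -0.002]
wrist_force: [0.6, -0.3, 0.0]
opening: 40.2
grip_force: 0.0
```

```bash
python3 - <<'E'
from h import *
plan((614.9,-162.4,112),-.085+np.pi/2); s=env.get_state();print(s["joint_positions"].round(2),s["time"])
E
```

```text
tcp [ 612.2 -162.7  148.2] turn [ 0.04 -0.01  0.01] shift [-0.02 -0.11  1.45]
[ 0.05  0.36 -0.2  -0.   -1.01 -0.13] 10.35
```

Emit:
{"fn": "apply_moves", "kwargs": {
  "increments": [
    [[0, -0.1, 0.5], [0, 0, 0]],
    [[0, 0, 0.5], [0, 0, 0]],
    [[0, 0, 0.4], [0, 0, 0]],
    [[0, 0, 0], [0, 0, 0]],
    [[0, 0, 0], [0, 0, 0]]
  ]
}}

```text
time: 10.77
tcp_pos: [614.8, -162.8, 115.3]
tcp_rot: [-0.677, 0.736, 0.0, -0.0]
wrist_force: [-0.4, -0.3, 0.6]
opening: 39.9
grip_force: 0.0
```

Emit:
{"fn": "apply_moves", "kwargs": {
  "increments": [
    [[0, 0, 0.08], [0, 0, 0]],
    [[0, 0, 0.08], [0, 0, 0]],
    [[0, 0, 0], [0, 0, 0]],
    [[0, 0, 0], [0, 0, 0]]
  ]
}}

```text
time: 11.1
tcp_pos: [615.3, -162.8, 111.9]
tcp_rot: [-0.677, 0.736, -0.0, 0.0]
wrist_force: [0.6, -0.3, -0.5]
opening: 40.0
grip_force: 0.0
```

Emit:
{"fn": "apply_moves", "kwargs": {
  "increments": [
    [[0, 0, 0.08], [0, 0, 0]],
    [[0, 0, 0.08], [0, 0, 0]],
    [[0, 0, 0], [0, 0, 0]],
    [[0, 0, 0], [0, 0, 0]]
  ]
}}

```text
time: 11.43
tcp_pos: [615.0, -162.7, 107.4]
tcp_rot: [-0.677, 0.736, 0.0, -0.0]
wrist_force: [0.4, 1.3, 1.1]
opening: 39.9
grip_force: 0.0
```

Emit:
{"fn": "apply_moves", "kwargs": {
  "increments": [
    [[0, 0, 0], [0, 0, 0]],
    [[0, 0, 0], [0, 0, 0]],
    [[0, 0, 0], [0, 0, 0]],
    [[0, 0, 0], [0, 0, 0]],
    [[0, 0, 0], [0, 0, 0]],
    [[0, 0, 0], [0, 0, 0]]
  ],
  "jaw": 8,
  "newtons": 35
}}

```text
time: 11.93
tcp_pos: [614.8, -162.7, 107.6]
tcp_rot: [-0.677, 0.736, 0.0, -0.0]
wrist_force: [-2.5, 0.5, 0.8]
opening: 14.0
grip_force: 35.0
```

Emit:
{"fn": "apply_moves", "kwargs": {
  "increments": [
    [[0, 0, 0.1], [0, 0, 0]],
    [[0, 0, 0.1], [0, 0, 0]],
    [[0, 0, 0.1], [0, 0, 0]],
    [[0, 0, 0.1], [0, 0, 0]],
    [[0, 0, 0], [0, 0, 0]],
    [[0, 0, 0], [0, 0, 0]]
  ]
}}

```text
time: 12.43
tcp_pos: [615.2, -162.9, 99.5]
tcp_rot: [-0.677, 0.736, -0.0, 0.0]
wrist_force: [-6.0, 2.8, 15.6]
opening: 13.8
grip_force: 35.0
```

Emit:
{"fn": "apply_moves", "kwargs": {
  "increments": [
    [[0, 0, 0.1], [0, 0, 0]],
    [[0, 0, 0.06], [0, 0, -0.5]],
    [[0, 0, 0], [0, 0, -0.6]],
    [[0, 0, 0], [0, 0, -0.6]],
    [[0, 0, 0], [0, 0, -0.6]],
    [[0, 0, 0], [0, 0, -0.6]],
    [[0, 0, 0], [0, 0, -0.6]],
    [[0, 0, 0], [0, 0, 0]]
  ]
}}

```text
time: 13.1
tcp_pos: [616.9, -162.7, 99.1]
tcp_rot: [0.796, -0.605, 0.003, -0.001]
wrist_force: [-11.3, 6.4, 35.1]
opening: 13.8
grip_force: 35.2
```

```bash
python3 - <<'E'
from h import *
plan((614.9,-162.4,100),-.085+np.pi/2+1.012); s=env.get_state();print(s["joint_positions"].round(2),s["time"],s["wrist_force"],s["moment"],s["opening"])
E
```

```text
tcp [ 616.9 -162.7   99.1] turn [-0.04 -0.04 -6.55] shift [-0.07  0.04 -0.04]
[ 0.05  0.41 -0.25  0.   -0.9   0.22] 13.1 [-11.28913701   6.3750179   35.09799402] [ 2.59431014  4.38422264 -0.42133117] 13.830873165909894
```

Emit:
{"fn": "apply_moves", "kwargs": {
  "increments": [
    [[0, 0, 0], [0, 0, -0.7]],
    [[0, 0, 0], [0, 0, -0.7]],
    [[0, 0, 0], [0, 0, -0.7]],
    [[0, 0, 0], [0, 0, -0.7]],
    [[0, 0, 0], [0, 0, -0.7]],
    [[0, 0, 0], [0, 0, 0]]
  ]
}}

```text
time: 13.6
tcp_pos: [617.6, -162.0, 99.1]
tcp_rot: [0.89, -0.457, 0.003, -0.001]
wrist_force: [-8.6, 10.1, 34.9]
opening: 13.8
grip_force: 35.1
```

Emit:
{"fn": "apply_moves", "kwargs": {
  "increments": [
    [[0, 0, 0], [0, 0, -0.7]],
    [[0, 0, 0], [0, 0, -0.7]],
    [[0, 0, 0], [0, 0, -0.7]],
    [[0, 0, 0], [0, 0, -0.7]],
    [[0, 0, 0], [0, 0, -0.3]],
    [[0, 0, 0], [0, 0, 0]],
    [[0, 0, 0], [0, 0, 0]]
  ]
}}

```text
time: 14.18
tcp_pos: [618.2, -161.8, 99.1]
tcp_rot: [0.949, -0.316, 0.004, -0.001]
wrist_force: [-7.4, 10.6, 32.6]
opening: 14.0
grip_force: 35.2
```

```bash
python3 - <<'E'
from h import *
plan((614.9,-162.4,100),-.085+np.pi/2+1.012); s=env.get_state();print(s["joint_positions"].round(2),s["time"],s["wrist_force"],s["moment"],s["opening"])
E
```

```text
tcp [ 618.2 -161.8   99.1] turn [-0.05 -0.06  0.01] shift [-0.09  0.1  -0.03]
[ 0.05  0.41 -0.25  0.   -0.9   0.88] 14.1833 [-7.41352853 10.59818577 32.57524442] [ 3.97969627  3.04834418 -0.45342406] 13.976096055865925
```

Emit:
{"fn": "apply_moves", "kwargs": {
  "increments": [
    [[0, 0, -0.2], [0, 0, 0]],
    [[0, 0, -0.2], [0, 0, 0]],
    [[0, 0, -0.2], [0, 0, 0]],
    [[0, 0, -0.2], [0, 0, 0]],
    [[0, 0, -0.15], [0, 0, 0]],
    [[0, 0, 0], [0, 0, 0]],
    [[0, 0, 0], [0, 0, 0]]
  ]
}}

```text
time: 14.77
tcp_pos: [615.3, -162.8, 117.1]
tcp_rot: [0.949, -0.316, 0.0, -0.0]
wrist_force: [2.2, 0.7, -0.2]
opening: 13.7
grip_force: 34.9
```

Emit:
{"fn": "apply_moves", "kwargs": {
  "increments": [
    [[0, 0, -0.1], [0, 0, 0]],
    [[0, 0, -0.1], [0, 0, 0]],
    [[0, 0, -0.1], [0, 0, 0]],
    [[0, 0, 0], [0, 0, 0]],
    [[0, 0, 0], [0, 0, 0]]
  ]
}}

```text
time: 15.18
tcp_pos: [615.0, -162.8, 124.8]
tcp_rot: [0.949, -0.316, -0.0, 0.0]
wrist_force: [0.2, 0.2, -0.8]
opening: 13.9
grip_force: 34.9
```

Emit:
{"fn": "apply_moves", "kwargs": {
  "increments": [
    [[0, 0, -0.2], [0, 0, 0]],
    [[0, 0, -0.3], [0, 0, 0]],
    [[0, 0, -0.5], [0, 0, 0]],
    [[0, 0, -0.6], [0, 0, 0]],
    [[0, 0, -0.6], [0, 0, 0]],
    [[0, 0, 0], [0, 0, 0]],
    [[0, 0, 0], [0, 0, 0]]
  ]
}}

```text
time: 15.77
tcp_pos: [615.8, -162.7, 181.2]
tcp_rot: [0.949, -0.316, 0.001, -0.0]
wrist_force: [-0.2, 0.1, -1.8]
opening: 13.8
grip_force: 34.9
```

```bash
python3 - <<'E'
from h import *
s=env.get_state();T=R.from_quat(s["tcp_rot"]);print("tool y yaw",np.degrees(np.arctan2(*T.apply([0,1,0])[1::-1])))
plan((611,168.5,175),-.085+np.pi/2+1.012);print(s["joint_positions"].round(2),s["time"])
p=cam("top");c=cloud(p)[140:245,325:430].reshape(-1,3);i=p["img"]
m=(c[:,2]>40)&(c[:,2]<60)&(abs(c[:,1]+160)<56)&(c[:,0]>520)&(c[:,0]<680);print(cv2.minAreaRect(c[m,:2].astype(np.float32)))
q=cam("scene");save(q,"s1.png")
pp=cloud(p)[140:215,225:300].reshape(-1,3);k=(pp[:,2]>12)&(pp[:,2]<32);print(cv2.minEnclosingCircle(pp[k,:2].astype(np.float32)),cv2.fitEllipse(cv2.convexHull(pp[k,:2].astype(np.float32))))
E
```

```text
tool y yaw -126.8869246277825
tcp [ 615.8 -162.7  181.2] turn [-0.02 -0.02 -0.  ] shift [ -8.1  -10.48   0.25]
[ 0.05  0.34 -0.16  0.   -1.07  0.88] 15.7667
((583.9551391601562, -160.07669067382812), (110.27677154541016, 48.98230743408203), 84.32009887695312)
((611.1848754882812, 167.92071533203125), 99.35333251953125) ((609.3139038085938, 176.88037109375), (174.80807495117188, 196.22032165527344), 99.8596420288086)
```

View pics/s1.png

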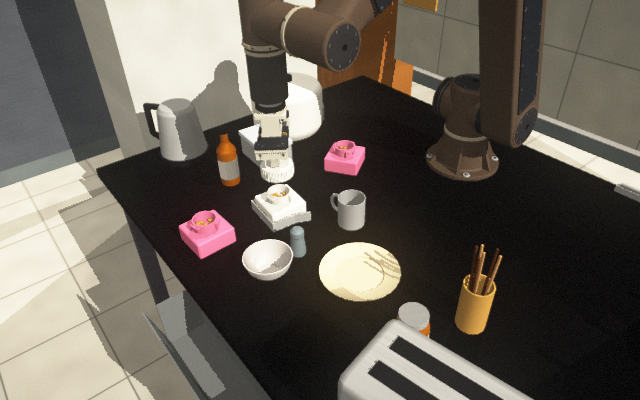

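The scene view shows the cap held in the gripper at (277,170) and the open tub in the bracket at (280,205), with nothing else disturbed. Now I carry the cap to the plate.

Emit:
{"fn": "apply_moves", "kwargs": {
  "increments": [
    [[-0.3, -0.4, 0], [0, 0, 0]],
    [[-0.6, -0.8, 0], [0, 0, 0]],
    [[-0.6, -0.8, 0], [0, 0, 0]],
    [[-0.6, -0.8, 0], [0, 0, 0]],
    [[-0.6, -0.8, 0], [0, 0, 0]],
    [[-0.6, -0.8, 0], [0, 0, 0]],
    [[-0.6, -0.8, 0], [0, 0, 0]],
    [[-0.6, -0.8, 0], [0, 0, 0]],
    [[-0.6, -0.8, 0], [0, 0, 0]],
    [[-0.6, -0.8, 0], [0, 0, 0]]
  ]
}}

```text
time: 16.7
tcp_pos: [614.5, 76.4, 178.9]
tcp_rot: [0.949, -0.316, -0.001, 0.0]
wrist_force: [0.5, 0.3, -0.8]
opening: 13.6
grip_force: 34.9
```

Emit:
{"fn": "apply_moves", "kwargs": {
  "increments": [
    [[-0.6, -0.8, 0], [0, 0, 0]],
    [[-0.6, -0.8, 0], [0, 0, 0]],
    [[-0.6, -0.8, 0], [0, 0, 0]],
    [[-0.4, -0.4, 0.4], [0, 0, 0]],
    [[0, 0, 0.5], [0, 0, 0]],
    [[0, 0, 0.5], [0, 0, 0]],
    [[0, 0, 0.5], [0, 0, 0]],
    [[0, 0, 0.5], [0, 0, 0]],
    [[0, 0, 0], [0, 0, 0]],
    [[0, 0, 0], [0, 0, 0]]
  ]
}}

```text
time: 17.53
tcp_pos: [612.3, 163.5, 118.4]
tcp_rot: [0.949, -0.316, -0.001, 0.001]
wrist_force: [-0.0, 0.2, -0.8]
opening: 14.0
grip_force: 34.9
```

```bash
python3 - <<'E'
from h import *
plan((611.5,168.5,55),-.085+np.pi/2+1.012)
E
```

```text
tcp [612.3 163.5 118.4] turn [0.03 0.01 0.  ] shift [-0.15 -0.14  2.54]
```

Emit:
{"fn": "apply_moves", "kwargs": {
  "increments": [
    [[-0.15, -0.14, 0.4], [0, 0, 0]],
    [[0, 0, 0.5], [0, 0, 0]],
    [[0, 0, 0.5], [0, 0, 0]],
    [[0, 0, 0.5], [0, 0, 0]],
    [[0, 0, 0.4], [0, 0, 0]],
    [[0, 0, 0.1], [0, 0, 0]],
    [[0, 0, 0], [0, 0, 0]],
    [[0, 0, 0], [0, 0, 0]]
  ]
}}

```text
time: 18.2
tcp_pos: [612.7, 169.0, 60.2]
tcp_rot: [0.949, -0.316, 0.0, -0.0]
wrist_force: [0.5, 0.5, 0.1]
opening: 14.0
grip_force: 34.9
```

Emit:
{"fn": "apply_moves", "kwargs": {
  "increments": [
    [[0, 0, 0.05], [0, 0, 0]],
    [[0, 0, 0.05], [0, 0, 0]],
    [[0, 0, 0.05], [0, 0, 0]],
    [[0, 0, 0], [0, 0, 0]],
    [[0, 0, 0], [0, 0, 0]]
  ]
}}

```text
time: 18.62
tcp_pos: [612.4, 168.8, 56.2]
tcp_rot: [0.949, -0.316, 0.0, -0.0]
wrist_force: [-0.3, 0.0, -1.0]
opening: 13.6
grip_force: 34.9
```

Emit:
{"fn": "apply_moves", "kwargs": {
  "increments": [
    [[0, 0, 0.05], [0, 0, 0]],
    [[0, 0, 0.05], [0, 0, 0]],
    [[0, 0, 0], [0, 0, 0]],
    [[0, 0, 0], [0, 0, 0]]
  ]
}}

```text
time: 18.95
tcp_pos: [612.3, 168.8, 53.4]
tcp_rot: [0.949, -0.316, -0.0, 0.0]
wrist_force: [0.1, 0.6, -1.3]
opening: 13.8
grip_force: 34.9
```

Emit:
{"fn": "apply_moves", "kwargs": {
  "increments": [
    [[0, 0, 0.05], [0, 0, 0]],
    [[0, 0, 0.05], [0, 0, 0]],
    [[0, 0, 0], [0, 0, 0]],
    [[0, 0, 0], [0, 0, 0]]
  ]
}}

```text
time: 19.28
tcp_pos: [612.5, 168.9, 52.4]
tcp_rot: [0.949, -0.316, 0.0, -0.0]
wrist_force: [-4.7, -1.2, 9.4]
opening: 13.8
grip_force: 35.0
```

Emit:
{"fn": "apply_moves", "kwargs": {
  "increments": [
    [[0, 0, -0.04], [0, 0, 0]],
    [[0, 0, 0], [0, 0, 0]],
    [[0, 0, 0], [0, 0, 0]]
  ]
}}

```text
time: 19.53
tcp_pos: [612.5, 168.9, 52.4]
tcp_rot: [0.949, -0.316, 0.0, -0.0]
wrist_force: [-1.9, 0.6, 4.5]
opening: 13.5
grip_force: 35.0
```

Emit:
{"fn": "apply_moves", "kwargs": {
  "increments": [
    [[0, 0, 0], [0, 0, 0]],
    [[0, 0, 0], [0, 0, 0]],
    [[0, 0, 0], [0, 0, 0]],
    [[0, 0, 0], [0, 0, 0]]
  ],
  "jaw": 36
}}

```text
time: 19.87
tcp_pos: [612.3, 168.7, 51.8]
tcp_rot: [0.949, -0.316, -0.0, 0.0]
wrist_force: [-0.4, 0.4, -0.0]
opening: 33.0
grip_force: 0.0
```

Emit:
{"fn": "apply_moves", "kwargs": {
  "increments": [
    [[0, 0, -0.1], [0, 0, 0]],
    [[0, 0, -0.3], [0, 0, 0]],
    [[0, 0, -0.7], [0, 0, 0]],
    [[0, 0, -1], [0, 0, 0]],
    [[0, 0, -1], [0, 0, 0]],
    [[0, 0, -1], [0, 0, 0]],
    [[0, 0, -1], [0, 0, 0]],
    [[0, 0, -1], [0, 0, 0]],
    [[0, 0, 0], [0, 0, 0]]
  ]
}}

```text
time: 20.62
tcp_pos: [614.9, 169.6, 211.4]
tcp_rot: [0.949, -0.316, 0.004, -0.003]
wrist_force: [0.4, -0.2, 0.7]
opening: 36.0
grip_force: 0.0
```

```bash
python3 - <<'E'
from h import *
s=env.get_state();print(s["tcp_pos"],s["opening"],s["time"])
q=cam("scene");save(q,"s2.png")
for n in["cap","plate","tub"]: print(n,[(world(q,d["xyz"]).round(1),round(d["confidence"],2)) for d in env.spot_point(n,q)[:3]])
c=cloud(q).reshape(-1,3);m=(abs(c[:,0]-612)<60)&(abs(c[:,1]-168)<60)
k=m&(c[:,2]>32)&(c[:,2]<44);print(np.median(c[k],0),np.ptp(c[k],0))
A=np.c_[c[k,:2],np.ones(k.sum())];print(np.linalg.lstsq(A,c[k,2],rcond=None)[0])
E
```

```text
[614.93822147 169.64067324 211.3645787 ] 35.985824077784535 20.6167
cap [(array([610.9, 171.9,   6.2]), 0.71)]
plate [(array([614. , 168.8,  -0.8]), 0.97)]
tub [(array([ 316.3, -230.1,    0.6]), 0.79), (array([ 6.086e+02, -1.622e+02,  1.000e-01]), 0.69), (array([ 829.1, -185.7,    3.9]), 0.65)]
[621.08460076 182.69245932  37.90700806] [88.80825477 88.00563287 11.49102531]
[-9.83245119e-03 -1.04466112e-02  4.58609830e+01]
```

View pics/s2.png

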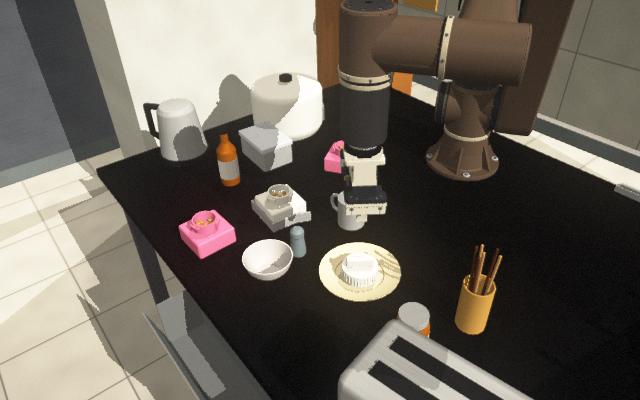

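The cap lies level, rib up, in the middle of the plate at (360,268), and the tub is open in the bracket at (280,207). I check with the top camera that the tub is still home before handing in.

```bash
python3 - <<'E'
from h import *
p=cam("top");c=cloud(p).reshape(-1,3)
m=(c[:,2]>40)&(c[:,2]<60)&(abs(c[:,1]+161)<62)&(c[:,0]>520)&(c[:,0]<680);print(cv2.minAreaRect(c[m,:2].astype(np.float32)))
E
```

```text
((614.3413696289062, -163.10430908203125), (110.36065673828125, 109.96070861816406), 85.26622772216797)
```

```bash
python3 -c "
from plant import env
print(env.sign_off())"
```

```text
the job is handed in; nothing more can be done
None
```

I pushed the tub home in the bracket, opened the cap and set it rib up in the middle of the plate, then handed the job in at about 21 s; the last pictures showed the tub still home and square and nothing else visibly disturbed, but no verdict came back.

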